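Pop a bar of soap out of its dispenser and stop it on the chute

ROBOT

A 7-joint arm with a two-finger parallel gripper is mounted at the origin on a cart in front of the work surface, level with it; the furniture and walls round the work are solid. World frame = base frame: x ahead of the robot, y to its left, z up, the work surface at z = 0. Lengths are in m, angles in rad, forces in N, time in s.
With the tool pointing down it reaches from about 0.4 to 0.9 m from the base axis. Payload 5.5 kg.
Tool frame: the origin (TCP) lies at the very end of the fingers, on their centre line; the grasp point (between the pads) lies 19 mm behind it (env.grasp_offset is the distance from the TCP to the grasp point, in m); z points along the fingers, y is the line along which they close (so a half turn about z gives the same grasp; the last joint's range is limited). The gripper opens to 92 mm and grips with 3 to 60 N. Pads are 19 mm wide; open, the fingers measure 130 mm over their backs; the gripper's body (75 mm by 190 mm) begins 47 mm behind the grasp point.
Start: joints at [1.402, 0.501, -0.427, 1.55, 0.221, 1.138, -0.21], TCP at [0.272, -0.59, 0.227] pointing down, gripper open.
Joint ranges: [-2.88, 2.88], [-0.31, 2.03], [-1.54, 1.56], [0.2, 2.42], [-1.41, 4.55], [0.19, 2.02], [-2.57, 2.57]. Speed limits (rad/s): [2.57, 2.57, 3.14, 3.14, 3.14, 3.14, 3.14].

INTERFACE

Orientations are given as a rotation vector (axis times angle).
In Python, from cell import telemetry, vision, env gives the robot as it stands.
- The arm moves only by the tool arm_command, never from a script. Its argument "steps" is a list of rows, each a list of 6 numbers: the shift along the tool's x, y, z in mm, then the turn, a rotation vector about the tool's x, y, z in rad. In form: [[x, y, z, rx, ry, rz], ...]. A call has exactly 8 rows; each row shifts and turns the commanded pose from where the row before left it, along the tool's axes as they then stand; what a row does not reach is not made up. A row lasts 1/8 s, in which the tool goes at most 62.5 mm and 10.7 degrees, less where a joint would pass 70% of its speed; a pose out of reach is approached as far as the arm can. A call with a gripper value outside its range is refused whole. "gripper" is the finger opening in mm, from 0 to 91.8, set as the call begins (left out, the last holds). The fingers move at their own pace and stop on an object; the grip force is fixed at half the most. Time passes only in rows, so rows that do not move let the fingers close, or fill a call up. It gives the time, the measured TCP pose, the force, the opening and the grip force at its end, in the units of the state.
- telemetry.state(): the state, without advancing time (a new reading comes with each control period).
- vision.snapshot(name): name is "side" or "top"; returns (picture, depth): 384x512x3 uint8, red, green, blue; 384x512 float32, m along the optical axis (not along the pixel's ray), 0 where there is no reading.
- vision.camera_info(name): a dict with "mtx" (3x3 intrinsics, pixels), "dist" ([k1, k2, p1, p2, k3] as OpenCV has them; the pictures are not rectified), "eye" and "rotation" of the camera in the world. Camera axes: x right, y up, looking along -z (the intrinsics and any distortion apply to the point x, -y, -z); pixel columns grow to the right and rows downward; lengths in m; the calibration is good to about 2 mm. A picture is of the moment at which its call begins. camera_info takes no time and is no camera call.
- env.close_job(): hands the job in; it is judged then, once.
The state is a dict: "time": time; "qpos": joint angles; "dq": joint speeds; "joint_efforts": joint torques, N m; "tcp_pos": TCP position; "ee_rot": TCP orientation; "force": force on the tool from outside, world axes, zero at the start; "wrist_torque": the same for the moment, N m; "opening": finger opening in m; "gripper_force": force on a finger pad.
Only numpy, scipy, OpenCV 4.12 (cv2) and the standard library are available. Lean on these libraries where they do the work, as an engineer would, in place of code of your own. Each camera call takes 0.05 s, during which the arm holds its last target. There are 200 camera calls.

TASK

Push the dispenser's ejector key right down with one fingertip so that the bar of soap pops out of its bay, and let the other finger stand in the chute to trap the sliding bar before it runs off the chute's lower end. Do not pull the bar out of the bay with the fingers, do not pick it up, and leave the things standing round about alone. Finish while holding: the key kept down by one finger and the bar resting on the chute against the other finger, so that I can take it.

Things in the scene. Friction and masses are not known exactly. Their poses are not given: they have to be found in the camera images.
- dispenser: fixed soap dispenser of grey plastic and aluminium, 140x102x85 mm. Origin on the worktop below the crest; z up, x from chute to bay. Level bay floor, 55 mm high, from x=0 (crest) to 37 mm; a pusher stands behind the bar. The slippery chute falls at 28 deg from the crest towards -x to its open end (x=-95 mm, 4.5 mm high); centred on y=0, 48 mm wide between side lips 4 mm thick, 20 mm high
- catch_point (a point): point on the chute floor, on its centre line, 58 mm before the crest (dispenser x=-58, y=0 mm, 24 mm above the worktop): a good place for the stopping finger, its tip 35 to 45 mm above the worktop. Axes as the dispenser's
- key_top (a point): centre of the flat top of the ejector key, a level ribbed steel plate 66 mm long (dispenser x) by 38 mm wide (y) on a grey housing at the right (-y) side of the chute, at dispenser x=-57.5, y=-53 mm: level across from catch_point, 53 mm from it in plan. Top 52 mm above the worktop when up, 40 mm when fully down
- ejector_key (a joint): travel of the ejector key, m: 0 up, 0.012 fully down. Sprung: starts to move at about 2.5 N, fully down at 6 N, springs back when let go. The pusher pushes the bar out by twice the key's travel (less the first 2 mm of the pusher); past about 0.007 to 0.009 the bar tips over the crest and slides down the chute by itself
- soap: loose, slippery white bar of soap, 36 mm (its x, along the chute) by 44 mm (y) by 22 mm thick, about 90 g. Origin at the centre of its underside, z through its thickness. Starts flat in the bay at dispenser x=10 mm, 55 mm above the worktop. Lying on the chute its top is 20 to 25 mm above the chute floor
- egg_timer: a wind-up kitchen timer, 60 mm wide, 58 mm high, loose, a bystander; origin at the centre of its underside
- small_glass: a small drinking glass, 58 mm wide, 74 mm high, loose, a bystander; origin at the centre of its underside
- garlic: a garlic bulb, 52 mm, loose, a bystander; origin at the centre of its underside
- food_tin: a food tin, 75 mm wide, 58 mm high, loose, a bystander; origin at the centre of its underside
- spice_jar: a spice jar, 46 mm wide, 106 mm high, loose, a bystander; origin at the centre of its underside
Things that resemble listed ones, but are neither listed nor needed, are in the scene too. There is more than one size of the dispenser; the job needs the largest.

How it is judged:
At the end, for the whole second after the job is handed in: The key is held at least 9 of its 12 mm down; the bar lies at rest (under 10 mm/s) flat on the sloping chute (tilted 28 degrees within about 7), its underside's centre 10 to 68 mm in front of the crest, carried by the chute and touching a finger (over 0.03 N) (value of joint ejector_key above 0.009 m and x of soap in the frame of dispenser between -0.068 and -0.01 m and angle between soap's own z axis and vertical between 0.36 and 0.62 rad and contact force between the fingers and soap above 0.03 N and contact force between dispenser and soap above 0.1 N and linear speed of soap below 0.01 m/s); the arm keeps its last pose, push and grip.
It fails at once if the bar slides away off the lower end of the chute (x of soap in the frame of dispenser below -0.08 m).
It fails at once if the bar is lifted (more than 20 mm above the bay floor) (z of soap in the frame of dispenser above 0.075 m).
It fails at once if the fingers touch the bar while it is still in the bay, instead of ejecting it (contact force between the fingers and soap above 0.3 N and x of soap in the frame of dispenser above 0.004 m).
It fails at once if a bystander is moved more than 30 mm (distance of any of egg_timer, small_glass, garlic, food_tin, spice_jar from where it was at the start of the episode above 0.03 m).
It also fails if it takes over 35 s, if anything falls off the work surface, if the arm or the gripper's body presses on something with over 40 N, if the wrist force passes 120 N, or if a joint passes its speed limit or range.

## Working session

There is one attempt and no reset: what is moved stays moved. The work goes in short steps, Python scripts to look and compute and a tool call to move; the robot and the scene stay as the last step left them, time stands still between calls to the robot, and variables do not carry over. Pictures are saved under pics/ and viewed, at most 10 in all, crops included, and the job is handed in when it is done.

Besides the shell and the picture viewer there is one more tool, called after "Call:" by a JSON object that holds its "method" and its "body", one argument or row to a line. arm_command: Moves the arm, as the interface text tells. Its arguments: {"type":"object","properties":{"steps":{"type":"array"},"gripper":{"type":"number"}},"required":["steps"]}

```bash
mkdir -p pics; cat > h.py <<'E'
import numpy as np, cv2
from cell import telemetry, vision, env
def snap(n):
    p,d=vision.snapshot(n); cv2.imwrite(f'pics/{n}_raw.png',p[:,:,::-1]); np.save(f'pics/{n}_d.npy',d); return p,d
def pt(n,uv,d):
    """world points for pixels uv with optical-axis depths d"""
    c=vision.camera_info(n); uv=np.array(uv,float).reshape(-1,1,2)
    q=cv2.undistortPoints(uv,np.array(c['mtx']),np.array(c['dist'])).reshape(-1,2)
    d=np.array(d,float).reshape(-1,1)
    P=np.hstack([q[:,:1],-q[:,1:],-np.ones((len(q),1))])*d
    return P@np.array(c['rotation']).T+np.array(c['eye'])
E
python3 - <<'E'
from h import *
for n in('top','side'):
    snap(n); c=vision.camera_info(n); print(n,np.round(c['eye'],3),np.round(c['rotation'],2).tolist(),np.round(c['dist'],3))
a=cv2.imread('pics/top_raw.png');b=cv2.imread('pics/side_raw.png')
cv2.imwrite('pics/t1.png',cv2.resize(a,(800,600)));cv2.imwrite('pics/s1.png',cv2.resize(b,(800,600)))
s=telemetry.state();print(s)
E
```

```text
top [ 0.394 -0.232  1.05 ] [0.11, -0.09, -1.58] [-0.106  0.     0.     0.     0.   ]
side [0.181 0.595 0.769] [0.23, -1.2, -2.51] [-0.077  0.     0.     0.     0.   ]
{'time': 0.1, 'qpos': array([ 1.40216533,  0.50173291, -0.42675869,  1.55134077,  0.22080736,
        1.13831228, -0.21027239]), 'dq': array([-6.71643577e-04, -2.53485148e-03, -1.09007888e-03, -3.00715524e-03,
       -1.31874673e-03, -2.87386244e-04,  2.29609884e-05]), 'joint_efforts': array([-1.21867398e-02, -5.67862129e+01, -5.83953515e+00, -2.79909700e+01,
       -6.93292567e-02,  2.41085625e-02,  6.08739265e-05]), 'tcp_pos': array([ 0.27171619, -0.58978749,  0.225793  ]), 'ee_rot': array([-3.06696547e+00, -6.72748235e-01,  5.49283627e-04]), 'force': array([ 0.31806694, -0.3153265 , -0.85382974]), 'wrist_torque': array([ 0.03537107, -0.00668287,  0.02568755]), 'gripper_force': 0.0, 'opening': 0.09168836603120366}
```

View pics/t1.png

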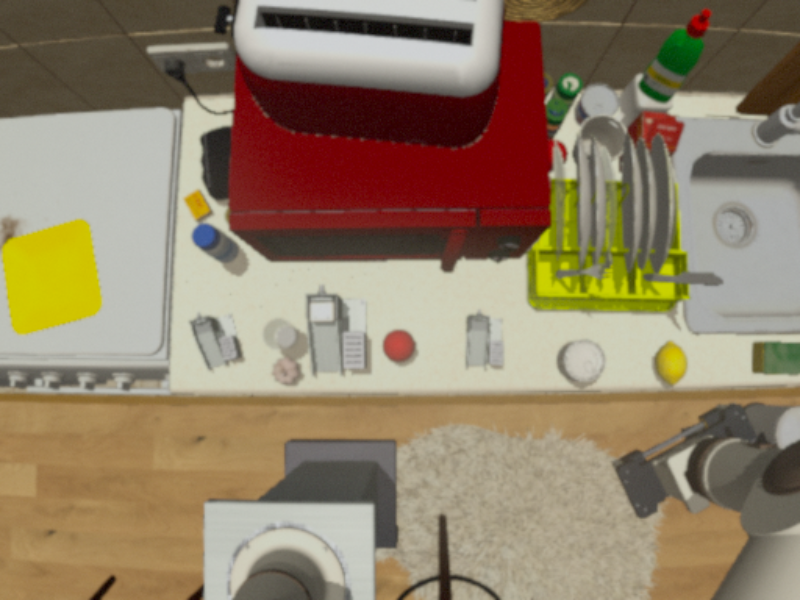

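View pics/s1.png

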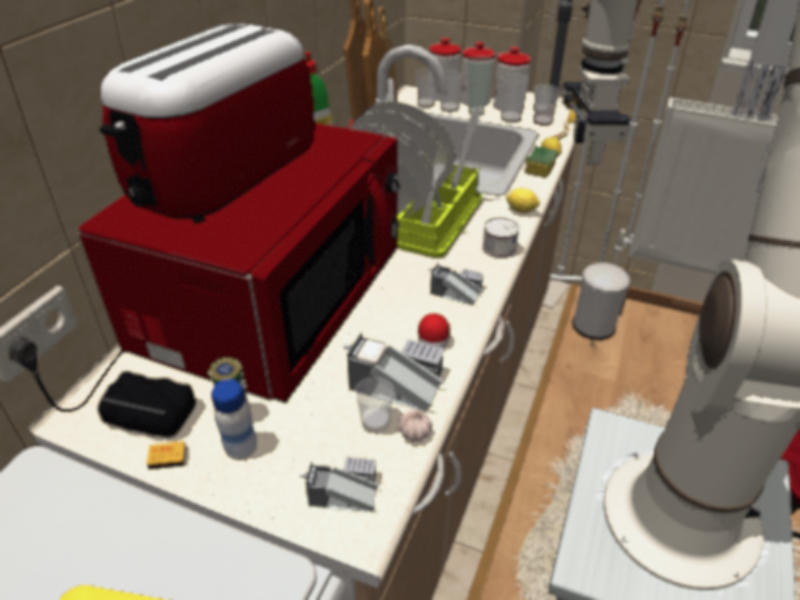

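The largest dispenser is the middle one, at about (325,335) in the top view and (395,370) in the side view. Its bay faces the microwave and the key is on its right. The glass and garlic stand on its left and the red timer on its right. Next I'll enlarge both views.

```bash
sed -i "s/np.array(c\['rotation'\]).T/cv2.Rodrigues(np.array(c['rotation'],float))[0].T/" h.py
python3 - <<'E'
from h import *
a=cv2.imread('pics/top_raw.png')[180:250,160:280];b=cv2.imread('pics/side_raw.png')[205:285,205:305]
cv2.imwrite('pics/t2.png',cv2.resize(a,None,fx=6,fy=6,interpolation=cv2.INTER_CUBIC));cv2.imwrite('pics/s2.png',cv2.resize(b,None,fx=7,fy=7,interpolation=cv2.INTER_CUBIC))
# height map in world, check
d=np.load('pics/top_d.npy')
uv=[(u,v) for v in range(180,250,5) for u in range(170,280,6)]
P=pt('top',uv,[d[v,u] for u,v in uv])
print(np.round(P[:,2]*1000).astype(int).reshape(14,-1)); print(np.round(P.reshape(14,-1,3)[[0,-1]][:,[0,-1]],3).tolist())
E
```

```text
[[  -3    2   -1   -1    3    0    1    1   -2   -3    0   -3    2    2
    -3    1   -3   -1   -1]
 [   1   -2   -1   -1    1    1   72   -2   -1   -1   -2    2    2    1
    -2 1050   -1    1   -1]
 [  -2    0    2   -2    1   65   71   58   -4    2    1    2   -1    1
     2    1    1   -1    0]
 [   1    4    1    3   -2   73   78   77   18    5    7    0    1    5
    -2   -3    1    1   -1]
 [   0   -1   -1    2    2   76   82   75   22    0    2   -2    3    1
     0    0    3   -1    1]
 [   0   61   69    3    0   76   74   73   13    7    5    0   -2   -1
     0    1   -1    2   -1]
 [  67   21   12   45    0   45   44   43    1    0    2    0   -1    0
    -1   -2    1   -1   -3]
 [  59   14   10   69   -3   36   38   38    3   51   54    0    4   46
    57   52   -1    0   -2]
 [  76   18    9   24    2   29   30   29    5   53   52    2    5   53
    57   52   -1    1   -2]
 [  -2   -1    2   -3   -2   23   24   22   28   54   50   -2    0   50
    55   52   -1    2    0]
 [   1    0   31    0    1   21   14   19   26   56   50    3    1   -1
    42   30    3    0    0]
 [  -2   33   44   31   -1   26    6    8   29 1050   51    2    4    0
     2    1    0   -2    3]
 [   4   30   40   37   -1   22    0   -1   23    1    1    1    2    1
     1    1    0    0    3]
 [  -2   -3    2   -3    1   -1    1    2    0    0    1    1    1   -2
     0    0    0   -3   -3]]
[[[0.564, 0.045, -0.003], [0.561, -0.278, -0.001]], [[0.371, 0.041, -0.002], [0.37, -0.276, -0.003]]]
```

View pics/t2.png

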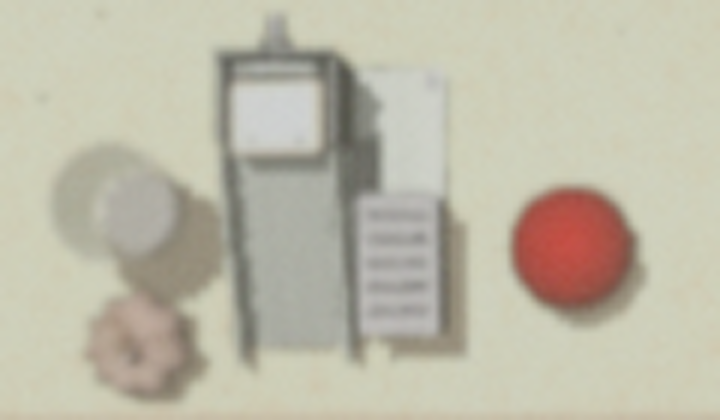

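View pics/s2.png

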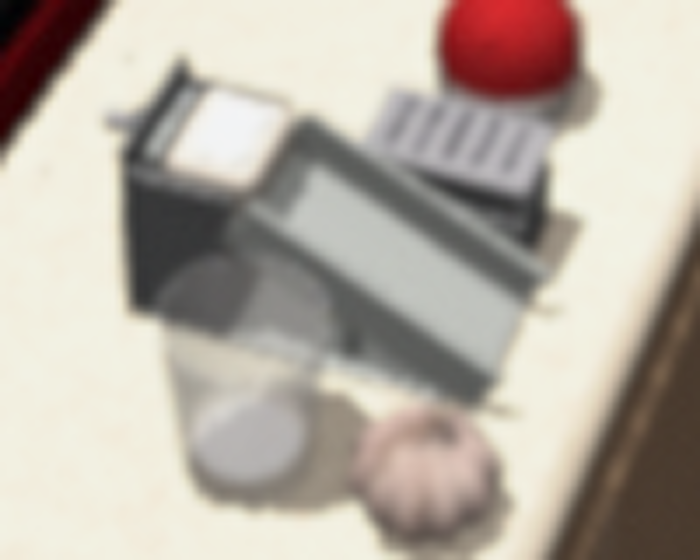

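The enlarged top view shows the key plate with corners at (358,193), (438,193), (440,334) and (361,334), and the white bar at (230–323, 80–155). The side view shows the plate corners at (370,143), (395,88), (555,122) and (535,193). I'll triangulate from these.

```bash
python3 - <<'E'
from h import *
T=np.array([(358,193),(438,193),(440,334),(361,334),(230,80),(323,80),(323,156),(234,153)])/6+[160,180]-.42
S=np.array([(370,143),(395,88),(555,122),(535,193)])/7+[205,205]-.43
def ray(n,uv):
    e=np.array(vision.camera_info(n)['eye']);d=pt(n,uv,np.ones(len(uv)))-e;return e,d/np.linalg.norm(d,axis=1)[:,None]
def plane(n,uv,z):
    e,d=ray(n,uv);return e+d*((z-e[2])/d[:,2])[:,None]
e1,d1=ray('top',T);e2,d2=ray('side',S)
for a,b in zip(d1,d2):
    s=np.linalg.lstsq(np.c_[a,-b],e2-e1,rcond=None)[0];p,q=e1+a*s[0],e2+b*s[1];print('tri',np.round((p+q)/2*1000,1),'gap',round(np.linalg.norm(p-q)*1000,1))
K=plane('top',T[:4],.052);B=plane('top',T[4:],.077);K2=plane('side',S,.052)
for n,k in(('Ktop',K),('Kside',K2),('Bar',B)):
    v=(k[0]+k[1]-k[2]-k[3]);w=k[0]+k[3]-k[1]-k[2];print(n,np.round(k*1000,1)[:,:2].tolist(),'c',np.round(k.mean(0)*1000,1),'yaw',np.degrees([np.arctan2(v[1],v[0]),np.arctan2(-w[0],w[1])]),np.linalg.norm(v)/2,np.linalg.norm(w)/2)
# depth: plate points and chute axis
d=np.load('pics/top_d.npy')
uv=np.array([(u,v) for v in range(180,250) for u in range(188,236)]);P=pt('top',uv,[d[v,u] for u,v in uv])
k=P[(abs(P[:,2]-.052)<.006)&(uv[:,0]>216)]; r=cv2.minAreaRect((k[:,:2]*1000).astype(np.float32));print('depth key',k.mean(0),r,len(k))
R=cv2.Rodrigues(telemetry.state()['ee_rot'])[0];print(R.round(3))
E
```

```text
tri [ 460.9 -111.6   51.2] gap 7.0
tri [ 463.  -148.    46.5] gap 2.8
tri [ 398.8 -148.8   50.7] gap 0.1
tri [ 396.6 -112.6   48.5] gap 5.0
Ktop [[464.3, -110.7], [464.0, -148.1], [398.8, -149.0], [399.0, -112.4]] c [ 431.5 -130.    52. ] yaw [ 1.12206116 -0.38816522] 0.06523962177379887 0.03694619845389391
Kside [[457.1, -111.5], [459.5, -142.5], [398.5, -147.5], [393.1, -109.7]] c [ 427.  -127.8   52. ] yaw [1.46311546 6.49252567] 0.06254646590853058 0.03466299451579191
Bar [[514.7, -54.7], [514.3, -97.5], [479.5, -97.7], [481.2, -56.9]] c [497.4 -76.7  77. ] yaw [ 2.11938285 -1.43526806] 0.03420918628171912 0.041817296103885584
depth key [ 0.43222973 -0.1286831   0.05180224] ((431.5418701171875, -125.23017120361328), (64.18074035644531, 42.84457015991211), 0.02407572604715824) 322
[[ 0.908  0.419 -0.001]
 [ 0.419 -0.908  0.002]
 [ 0.    -0.002 -1.   ]]
```

Key centre is about (431, −129.5, 52) mm, the catch point about (431, −76.5) and the yaw about 1°. The tool target is (431, −103) with the closing line along y and an opening of 34 mm.

Call:
{"method": "arm_command", "body": {
  "steps": [
    [0, 0, 0, 0, 0, 0.104],
    [0, 0, 0, 0, 0, 0.104],
    [0, 0, 0, 0, 0, 0.104],
    [0, 0, 0, 0, 0, 0.104],
    [15, -30, 0, 0, 0, 0],
    [15, -35, 0, 0, 0, 0],
    [15, -40, 0, 0, 0, 0],
    [15, -40, 0, 0, 0, 0]
  ],
  "gripper": 34
}}

```text
time: 1.1
tcp_pos: [0.3299, -0.4428, 0.2263]
ee_rot: [-3.141, -0.025, 0.001]
force: [0.1, 0.2, 0.2]
opening: 0.0342
gripper_force: 0.0
```

Call:
{"method": "arm_command", "body": {
  "steps": [
    [15, -45, 0, 0, 0, 0],
    [15, -45, 0, 0, 0, 0],
    [15, -45, 0, 0, 0, 0],
    [15, -45, 0, 0, 0, 0],
    [15, -45, 0, 0, 0, 0],
    [15, -45, 0, 0, 0, 0],
    [10, -40, 0, 0, 0, 0],
    [5, -25, 0, 0, 0, 0]
  ]
}}

```text
time: 2.1
tcp_pos: [0.4295, -0.1054, 0.2266]
ee_rot: [-3.141, -0.029, 0.0]
force: [0.2, -0.3, -0.2]
opening: 0.0341
gripper_force: 0.0
```

Call:
{"method": "arm_command", "body": {
  "steps": [
    [2, -2, 15, 0, 0, 0],
    [0, 0, 25, 0, 0, 0],
    [0, 0, 25, 0, 0, 0],
    [0, 0, 25, 0, 0, 0],
    [0, 0, 25, 0, 0, 0],
    [0, 0, 20, 0, 0, 0],
    [0, 0, 15, 0, 0, 0],
    [0, 0, 0, 0, 0, 0]
  ]
}}

```text
time: 3.1
tcp_pos: [0.4301, -0.1059, 0.0754]
ee_rot: [-3.14, -0.024, 0.005]
force: [-0.2, -0.8, 0.8]
opening: 0.0339
gripper_force: 0.0
```

```bash
python3 - <<'E'
from h import *
a=snap('top')[0];b=snap('side')[0]
a=cv2.resize(a[180:250,180:260,::-1],(400,350),interpolation=cv2.INTER_CUBIC);b=cv2.resize(b[195:285,205:305,::-1],(389,350),interpolation=cv2.INTER_CUBIC)
cv2.imwrite('pics/c3.png',np.hstack([a,b]));s=telemetry.state();print(s['tcp_pos'],s['force'])
E
```

```text
[ 0.43153393 -0.10595511  0.07678967] [0.19564683 1.08249209 0.61506974]
```

View pics/c3.png

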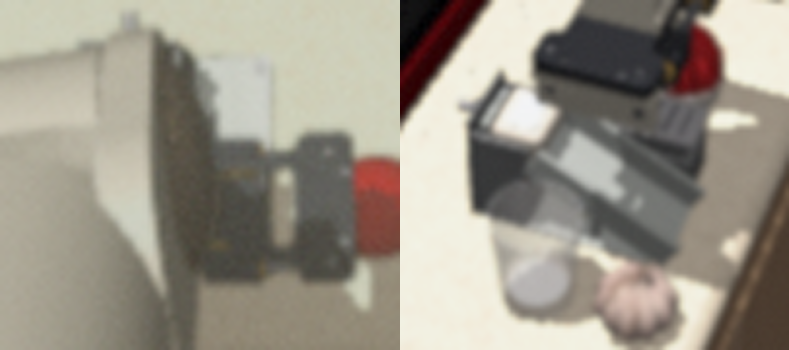

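The top view is mostly covered by the arm. In the side view the gripper hangs over the chute, but the fingertips are unclear, so I'll enlarge it with projected markers.

```bash
python3 - <<'E'
from h import *
b=cv2.imread('pics/side_raw.png');c=vision.camera_info('side');R=cv2.Rodrigues(np.array(c['rotation'],float))[0]
p=np.array([[.4315,-.106+y,.0768] for y in(-.036,-.017,.017,.036)]+[[.431,-.1295,.052],[.431,-.0765,.024]])
q=(p-c['eye'])@R*[1,-1,-1]
uv=cv2.projectPoints(q,np.zeros(3),np.zeros(3),np.array(c['mtx']),np.array(c['dist']))[0].reshape(-1,2)
x0,y0,f=215,185,8
b=cv2.resize(b[y0:y0+75,x0:x0+90],None,fx=f,fy=f,interpolation=cv2.INTER_CUBIC)
for i,(u,v) in enumerate(uv): cv2.circle(b,(int((u-x0+.5)*f),int((v-y0+.5)*f)),3,[(0,0,255),(0,255,0)][i>3],-1)
cv2.imwrite('pics/s4.png',b)
E
```

```text
(no output)
```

View pics/s4.png

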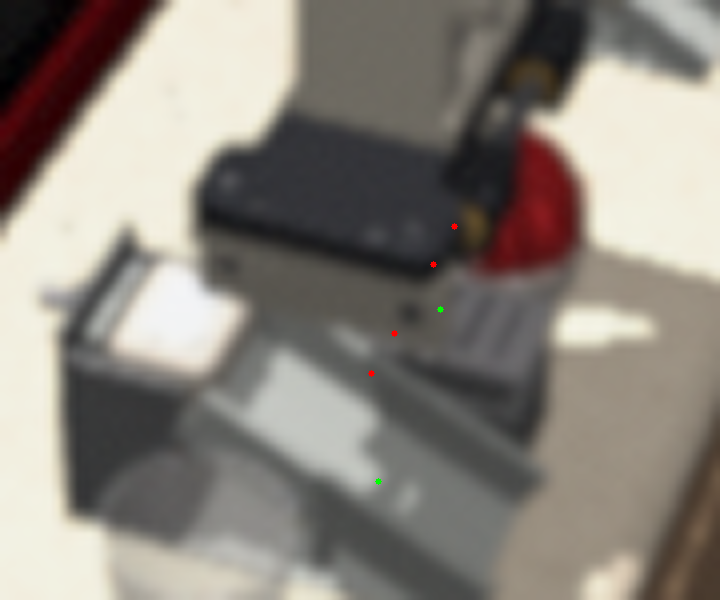

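The visible block is the gripper's body, which just hides the fingertips as the geometry predicts. I'll shift 3 mm in y, descend, then press slowly.

Call:
{"method": "arm_command", "body": {
  "steps": [
    [0, -3, 4, 0, 0, 0],
    [0, 0, 5, 0, 0, 0],
    [0, 0, 4, 0, 0, 0],
    [0, 0, 3, 0, 0, 0],
    [0, 0, 3, 0, 0, 0],
    [0, 0, 2, 0, 0, 0],
    [0, 0, 0, 0, 0, 0],
    [0, 0, 0, 0, 0, 0]
  ]
}}

```text
time: 4.2
tcp_pos: [0.4315, -0.1027, 0.0558]
ee_rot: [-3.141, -0.025, -0.0]
force: [0.2, -0.7, 0.3]
opening: 0.0342
gripper_force: 0.0
```

Call:
{"method": "arm_command", "body": {
  "steps": [
    [0, 0, 1, 0, 0, 0],
    [0, 0, 1, 0, 0, 0],
    [0, 0, 1, 0, 0, 0],
    [0, 0, 1, 0, 0, 0],
    [0, 0, 1, 0, 0, 0],
    [0, 0, 1, 0, 0, 0],
    [0, 0, 0, 0, 0, 0],
    [0, 0, 0, 0, 0, 0]
  ]
}}

```text
time: 5.2
tcp_pos: [0.4314, -0.1027, 0.0498]
ee_rot: [3.141, 0.025, 0.0]
force: [-0.6, 0.5, 2.8]
opening: 0.034
gripper_force: 1.4
```

Call:
{"method": "arm_command", "body": {
  "steps": [
    [0, 0, 1, 0, 0, 0],
    [0, 0, 1, 0, 0, 0],
    [0, 0, 1, 0, 0, 0],
    [0, 0, 1, 0, 0, 0],
    [0, 0, 1, 0, 0, 0],
    [0, 0, 1, 0, 0, 0],
    [0, 0, 1, 0, 0, 0],
    [0, 0, 1, 0, 0, 0]
  ]
}}

```text
time: 6.2
tcp_pos: [0.4314, -0.1028, 0.0417]
ee_rot: [3.141, 0.025, 0.0]
force: [-1.0, -0.6, 6.0]
opening: 0.0337
gripper_force: 3.2
```

Call:
{"method": "arm_command", "body": {
  "steps": [
    [0, 0, 1, 0, 0, 0],
    [0, 0, 1, 0, 0, 0],
    [0, 0, 1, 0, 0, 0],
    [0, 0, 1, 0, 0, 0],
    [0, 0, 0, 0, 0, 0],
    [0, 0, 0, 0, 0, 0],
    [0, 0, 0, 0, 0, 0],
    [0, 0, 0, 0, 0, 0]
  ]
}}

```text
time: 7.2
tcp_pos: [0.4316, -0.1028, 0.0397]
ee_rot: [3.139, 0.025, -0.0]
force: [-8.2, 2.6, 33.9]
opening: 0.0336
gripper_force: 17.2
```

```bash
python3 - <<'E'
from h import *
b=snap('side')[0][185:260,215:305,::-1]
cv2.imwrite('pics/s5.png',cv2.resize(b,None,fx=8,fy=8,interpolation=cv2.INTER_CUBIC));s=telemetry.state();print(s['tcp_pos'],s['force'],s['wrist_torque'])
E
```

```text
[ 0.43157129 -0.1028373   0.03966663] [-9.25733294  2.74367943 34.24174532] [-0.01948933  2.04719752 -0.17678106]
```

View pics/s5.png

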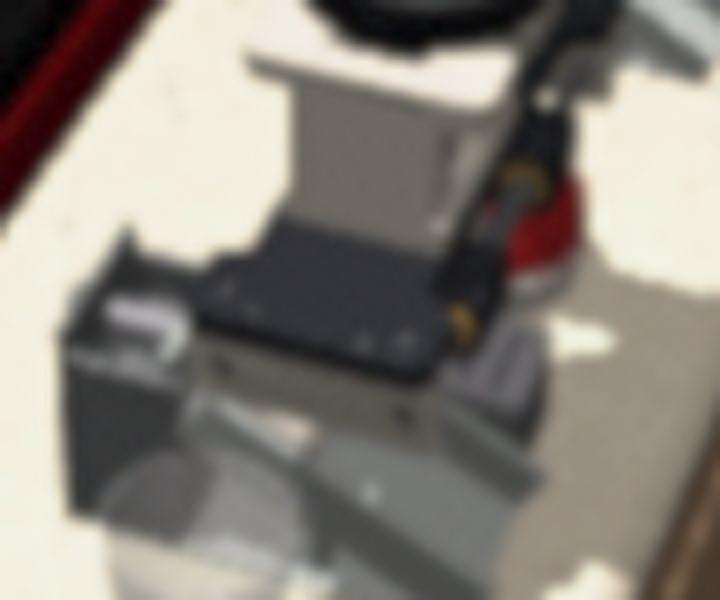

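The bay is empty and the bar has moved onto the chute, its end showing at (290,430). The key has bottomed at 34 N, so I'll relax the push a little and check where the bar is from depth.

Call:
{"method": "arm_command", "body": {
  "steps": [
    [0, 0, -0.5, 0, 0, 0],
    [0, 0, -0.5, 0, 0, 0],
    [0, 0, -0.3, 0, 0, 0],
    [0, 0, 0, 0, 0, 0],
    [0, 0, 0, 0, 0, 0],
    [0, 0, 0, 0, 0, 0],
    [0, 0, 0, 0, 0, 0],
    [0, 0, 0, 0, 0, 0]
  ]
}}

```text
time: 8.25
tcp_pos: [0.4315, -0.1028, 0.04]
ee_rot: [3.14, 0.025, 0.0]
force: [-5.1, 1.2, 18.8]
opening: 0.0338
gripper_force: 9.5
```

```bash
python3 - <<'E'
from h import *
p,d=snap('side');s=telemetry.state();print(s['tcp_pos'],s['force'])
cv2.imwrite('pics/s6.png',cv2.resize(p[225:255,235:275,::-1],None,fx=16,fy=16,interpolation=cv2.INTER_CUBIC))
uv=[(u,v) for v in range(234,248,2) for u in range(242,266,3)]
P=pt('side',uv,[d[v,u] for u,v in uv])
for (u,v),q in zip(uv,P):
    fl=(q[0]-.489)*.532+.055
    print((u,v),np.round(q*1000).astype(int),'above floor',round((q[2]-fl)*1000),p[v,u])
E
```

```text
[ 0.4314982  -0.10281126  0.03998627] [-5.22458584  1.26693898 19.10887551]
(242, 234) [457 -15 109] above floor 71 [124 123 117]
(245, 234) [450 -15 111] above floor 77 [99 96 89]
(248, 234) [443 -16 112] above floor 82 [92 89 82]
(251, 234) [436 -17 114] above floor 88 [88 85 79]
(254, 234) [429 -19 115] above floor 91 [89 86 80]
(257, 234) [420 -15 122] above floor 103 [89 86 80]
(260, 234) [411 -10 130] above floor 116 [88 86 79]
(263, 234) [404 -11 132] above floor 122 [83 80 75]
(242, 236) [471 -46  68] above floor 22 [124 126 122]
(245, 236) [466 -52  64] above floor 21 [151 149 143]
(248, 236) [443 -16 106] above floor 76 [147 140 131]
(251, 236) [435 -15 110] above floor 83 [121 116 108]
(254, 236) [428 -17 111] above floor 88 [94 91 84]
(257, 236) [422 -19 112] above floor 93 [88 85 78]
(260, 236) [413 -16 118] above floor 103 [88 85 79]
(263, 236) [407 -18 118] above floor 106 [81 79 73]
(242, 238) [472 -47  60] above floor 14 [94 95 93]
(245, 238) [463 -45  65] above floor 24 [130 132 128]
(248, 238) [457 -50  62] above floor 24 [168 164 156]
(251, 238) [452 -57  58] abov
[... 1233 characters left out ...]
0 [122 122 118]
(251, 244) [448 -48  47] above floor 14 [91 93 90]
(254, 244) [440 -47  51] above floor 22 [92 93 91]
(257, 244) [441 -70  29] above floor -1 [114 116 113]
(260, 244) [434 -72  29] above floor 3 [120 122 119]
(263, 244) [429 -80  23] above floor 0 [118 119 116]
(242, 246) [461 -22  60] above floor 20 [133 132 128]
(245, 246) [454 -23  62] above floor 26 [138 137 133]
(248, 246) [445 -20  69] above floor 38 [130 130 127]
(251, 246) [449 -49  39] above floor 6 [110 111 109]
(254, 246) [441 -49  42] above floor 12 [75 77 75]
(257, 246) [432 -46  48] above floor 23 [93 95 93]
(260, 246) [433 -69  25] above floor 0 [132 134 131]
(263, 246) [427 -75  23] above floor 1 [119 121 118]
```

View pics/s6.png

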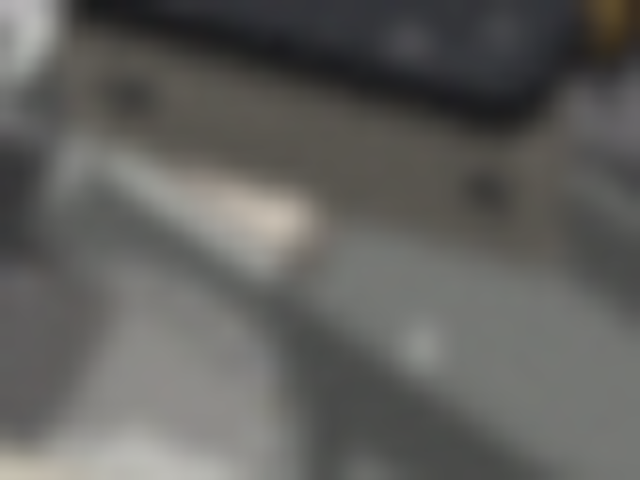

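The bar lies flat on the chute, with its top 24 mm above the floor and its front edge at x≈0.444, against the finger face at 0.441. The key is fully down at 19 N. Handing in.

```bash
python3 -c "
from cell import env
print(env.close_job())"
```

```text
the job is handed in; nothing more can be done
None
```

The job is handed in: one finger holds the key fully down (19 N), and by the last camera check the bar lies flat on the chute against the other finger; the hand-in returned no verdict.

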